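# Clamp the vial rack on the shaker

### The arm

A 6-joint arm with a two-finger parallel gripper is mounted at the origin on the work surface. World frame = base frame: x ahead of the robot, y to its left, z up, the work surface at z = 0. Lengths are in mm, angles in rad, forces in N, time in s.
With the tool pointing down it reaches from about 275 to 1000 mm from the base axis. Payload 8.4 kg.
Tool frame: the origin (TCP) lies at the very end of the fingers, on their centre line; the grasp point (between the pads) lies 19 mm behind it; z points along the fingers, y is the direction in which the jaws open and shut (so a half turn about z gives the same grasp; the last joint's range is limited). The gripper opens to 85 mm and grips with 20 to 120 N. Pads are 22 mm wide; open, the fingers measure 114 mm over their backs; the gripper's body (76 mm by 85 mm) begins 54 mm behind the grasp point. The pads swing forward as they close: fully open they stand 13 mm farther back than shut.
Start: joints at [1.168, 0.353, 1.633, -0, 1.155, -0.002], TCP at [243.846, 575.471, 231.281] pointing down, gripper open.
Joint ranges: [-2.63, 2.63], [-0.92, 2.1], [0.06, 2.66], [-1.3, 4.44], [0, 2.69], [-3.02, 3.02]. Speed limits (rad/s): [2.22, 2.22, 2.79, 3.14, 3.14, 3.14].

### API

Orientations are given as [roll, pitch, yaw] about the fixed x, y, z axes, in that order (R = Rz(yaw) Ry(pitch) Rx(roll)).
In Python, from rig import r gives the robot as it stands.
- The arm moves only by the tool move_arm, never from a script. Its argument "increments" is a list of rows, each an object of numbers: "tx", "ty", "tz": the shift along the tool's x, y, z in cm; "rx", "ry", "rz": the turn, a rotation vector about the tool's x, y, z in degrees; "gripper": the gripper's target within -1 to 1 (fully open at 1, half-way at 0, shut at -1). A call has 1 to 12 rows; each row shifts and turns the commanded pose from where the row before left it, along the tool's axes as they then stand; what a row does not reach is not made up. A row lasts 1/10 s, in which the tool goes at most 50 mm and 8.59 degrees, less where a joint would pass 70% of its speed; a pose out of reach is approached as far as the arm can. A call is refused whole if a number of a shift passes 5 or a number of a turn 8.59, either way. A call with a gripper value outside its range is refused whole. The fingers move at their own pace and stop on an object; "squeeze" is the grip in N (left out, the last holds). Time passes only in rows, so rows that do not move let the fingers close. It gives the time, the measured TCP pose, the force and the opening at its end, in the units of the state.
- r.sense(): the state, without advancing time (a new reading comes with each control period).
- r.grab_frame(name): name is "side" or "top" or "wrist"; returns (picture, depth): 400x640x3 uint8, red, green, blue; 400x640 float32, mm along the optical axis (not along the pixel's ray), 0 where there is no reading.
- r.camera_model(name): a dict with "fx", "fy", "cx", "cy" (pixels), "R" (3x3) and "t" (3): a world point X has camera coordinates R X + t; the wrist camera has in their place "hand_eye" (4x4, takes a point from camera to tool coordinates, whose origin is the TCP and whose axes are the flange's). Camera axes: x right, y down, z forward; pixel columns grow to the right and rows downward; lengths in mm; the calibration is good to about 2 mm. A picture is of the moment at which its call begins: read the wrist's pose just before it. camera_model takes no time and is no camera call.
- r.sign_off(): hands the job in, once; it reports no verdict.
Trained networks look in the newest picture that a camera, given by its name, has taken for a name from the list of things; names that differ only in an ending like _2 or _b are one class to them, and where a whole thing is asked for, a point or a joint stands for the part that bears it (a point fixed in the world has none). Each returns a list of dicts, best first, with "confidence" (0 to 1); they miss things now and then, are a little off and sometimes report something else, mostly with a low value. They report only what shows in the picture. A call takes as long as a camera call.
- r.cut_out(query, camera): "mask" (400x640 bool, what is visible of it) and "bbox" ([left, top, right, bottom] in pixels, round what is visible of it).
- r.place_of(query, camera): "location" ([row, column] in pixels: a listed point, or the origin of a listed thing).
The state is a dict: "clock": time; "qpos": joint angles; "qvel": joint speeds; "joint_efforts": joint torques, N m; "eef_pos": TCP position; "tcp_rot": TCP orientation; "contact_force": force on the tool from outside, world axes, zero at the start; "wrist_torque": the same for the moment, N m; "opening": opening from 0.0 (shut) to 1.0 (fully open).
Only numpy, scipy, OpenCV 4.12 (cv2) and the standard library are available. Lean on these libraries where they do the work, as an engineer would, in place of code of your own. Each camera call takes 0.05 s, during which the arm holds its last target. There are 200 camera calls.

### The job

On the shaker, first loosen the wing screw on the clamp's collar, then slide the collar along its rod so that the sprung pad pushes the vial rack fully home against the end fence and bears on it snugly, the pad pressed about half-way in (roughly 9 newtons). Tighten the wing screw again so that the clamp stays there. Be gentle: never squash the pad hard home, do not tip the rack, and leave the other things where they are.

Things in the scene. Friction and masses are not known exactly. Their poses are not given: they have to be found in the camera images.
- shaker: Low white orbital shaker with an aluminium platform plate (250 x 380 mm, top 90 mm above the bench), fixed, at a new place and angle each time. Origin on the bench under its centre; its y axis runs along the two steel rods. The clamp rod (15 mm thick, axis 135 mm up) lies at x = -85 mm, the robot's side; the rod at x = +95 mm carries only a parked plain stop collar, not used.
- plate_top (a point): Centre of the plate's top face, axes as the shaker. Two ledges 10 mm high guide the rack along y between the rods. The end fence, an aluminium strip 98 mm wide and 34 mm high, stands across the guide on the -y side; its face towards the rack was set somewhere between y = -135 and -110 mm and is not measured: it must be felt or seen.
- clamp (a joint): How far the clamp collar has slid along the rod, m: 0 with the collar at shaker y = +120 mm, grows as it slides to the shaker's -y (towards rack and fence), range 0 to 0.125. Locked while the wing screw is tight; when loose it slides with 1 to 2 N of drag.
- collar_center (a point): Centre of the clamp's steel collar (40 mm diameter, 26 mm wide along the rod, small boss on top). An arm reaches from it 85 mm to the shaker's +x, over the guide, and carries a black rubber pad 50 mm wide, 24 mm high. The pad's free face is 45 mm ahead of this point towards the shaker's -y; it is sprung, 4 N per mm, and travels 5 mm before it is hard home.
- wing_center (a point): Centre of the upright steel wing of the set screw on top of the collar: 36 mm long (this point's x axis), 10 mm thick (y axis), 25 mm high, its turning axis vertical; this point is 58.5 mm above the collar's centre, and 14 mm below the wing, and 60 mm all round it, is free for fingers. It can be seized across its thickness from above.
- screw (a joint): Turn of the wing screw, rad: tight at the start (0 to 0.15), grows anticlockwise seen from above (loosening), range -0.1 to 1.9. The tip leaves the rod at about 0.55: below 0.3 the clamp is locked, above 0.8 it slides freely. It stays where it is left, takes 0.15 N m to turn when loose and about 0.3 N m when tight.
- rack: Loose blue vial rack with white-capped vials, 90 mm (x) x 110 mm (y) x 34 mm high, vials up to 54 mm, about 0.35 kg; origin at the centre of its underside, on the plate between the guide ledges, 15 to 55 mm short of the fence and clear of the pad. Sliding it along the guide alone takes 1 to 3 N.
- stray_vial: Single capped vial standing on the plate, 16 mm diameter, 37 mm high; bystander, origin at its underside.
- spare_ring: Plain steel ring lying on the plate, 30 mm diameter, 12 mm high; bystander.
- wash_bottle: White bottle, 68 mm diameter, 170 mm high, standing on the bench; bystander.
- filter_jar: Clear jar, 100 mm diameter, 130 mm high, standing on the bench; bystander.
- tip_box: Clear box, 85 x 120 x 55 mm, on the bench; bystander.
- marker: Marker pen, 130 mm long, 12 mm thick, lying on the bench; bystander.
- lying_tube: Clear tube with a teal cap, 114 mm long, 34 mm thick, lying on the bench; bystander.

How it is judged:
By the outcome, as a careful person would: the job done as asked, in the order asked, and still so for the second after the job is handed in, with the robot touching nothing.
It also fails if it takes over 42 s, if anything falls off the work surface, if the arm or the gripper's body presses on something with over 40 N, if the wrist force passes 120 N, or if a joint passes its speed limit or range.

## Working session

There is one attempt and no reset: what is moved stays moved. The work goes in short steps, Python scripts to look and compute and a tool call to move; the robot and the scene stay as the last step left them, time stands still between calls to the robot, and variables do not carry over. Pictures are saved under pics/ and viewed, about 8 in all and at most 12, crops included, and the job is handed in when it is done.

Besides the shell and the picture viewer there is one more tool, called in YAML: its name, and indented under it one key for each argument. move_arm: Moves the arm, as the interface text tells. Its arguments: {"type":"object","properties":{"increments":{"type":"array","items":{"type":"object","properties":{"tx":{"type":"number"},"ty":{"type":"number"},"tz":{"type":"number"},"rx":{"type":"number"},"ry":{"type":"number"},"rz":{"type":"number"},"gripper":{"type":"number"}}}},"squeeze":{"type":"number"}},"required":["increments"]}

```bash
ls; mkdir -p pics; python3 - <<'E'
from rig import r
import cv2,numpy as np
s=r.sense();print({k:np.round(v,3).tolist() for k,v in s.items()})
for n in ['side','top']:
    p,d=r.grab_frame(n);cv2.imwrite(f'pics/{n}0.png',p[:,:,::-1]);np.save(f'{n}0d.npy',d)
    for q in ['wing_center','collar_center','plate_top','rack','shaker','screw']:
        try:print(n,q,[(np.round(x['location'],1).tolist(),round(x['confidence'],2)) for x in r.place_of(q,n)][:3])
        except Exception as e:print(n,q,e)
    m=r.camera_model(n);print(n,m)
print(r.camera_model('wrist'))
E
```

```text
pics
{'clock': 0.0, 'qpos': [1.168, 0.354, 1.634, 0.0, 1.155, -0.002], 'qvel': [-0.0, 0.001, 0.0, 0.001, -0.001, 0.002], 'joint_efforts': [0.002, -60.524, -34.207, 0.0, 0.009, 0.0], 'eef_pos': [243.663, 575.027, 230.545], 'tcp_rot': [-3.14, -0.0, 2.741], 'contact_force': [-0.024, -0.386, -0.578], 'wrist_torque': [-0.017, -0.09, 0.055], 'opening': 0.996}
side wing_center [([220.9, 279.0], 0.6)]
side collar_center [([241.6, 282.4], 0.58)]
side plate_top [([224.6, 267.7], 0.68), ([157.5, 315.4], 0.27)]
side rack [([216.1, 270.6], 0.79)]
side shaker [([251.5, 266.7], 0.88), ([340.0, 384.6], 0.74), ([165.5, 358.7], 0.21)]
side screw it knows: collar_center, filter_jar, lying_tube, marker, plate_top, rack, shaker, spare_ring, stray_vial, tip_box, wash_bottle, wing_center
side {'fx': 368.73234238838353, 'fy': 368.73234238838353, 'cx': 322.7618187531641, 'cy': 199.3009221467538, 'R': array([[-0.9966222 , -0.08104128, -0.01328533],
       [-0.03666309,  0.58382959, -0.81104798],
       [ 0.07348474, -0.80782134, -0.58482875]]), 't': array([ 498.66188825,  117.86242573, 1010.6370029 ])}
top wi
[... 471 characters left out ...]
': array([[ 7.13592079e-03, -9.99973156e-01,  1.66333589e-03],
       [-9.74810874e-01, -7.32714857e-03, -2.22912700e-01],
       [ 2.22918904e-01, -3.07505385e-05, -9.74836992e-01]]), 't': array([  -1.21646576,  524.20033735, 1155.29968109])}
{'fx': 347.41044299755646, 'fy': 347.41044299755646, 'cx': 313.6584392016714, 'cy': 196.8422074099758, 'hand_eye': array([[ 1.01176158e-03, -9.59444606e-01, -2.81895413e-01,
         7.20456108e+01],
       [ 9.99999120e-01,  1.21277775e-03, -5.38612482e-04,
        -9.74293802e-03],
       [ 8.58645327e-04, -2.81894620e-01,  9.59444989e-01,
        -1.41881020e+02],
       [ 0.00000000e+00,  0.00000000e+00,  0.00000000e+00,
         1.00000000e+00]])}
```

```bash
python3 - <<'E'
import cv2,numpy as np
a=cv2.imread('pics/top0.png')[60:280,180:440];b=cv2.imread('pics/side0.png')[120:320,150:410]
a=cv2.resize(a,None,fx=2.6,fy=2.6,interpolation=cv2.INTER_CUBIC);cv2.imwrite('pics/topc.png',a)
cv2.imwrite('pics/sidec.png',cv2.resize(b,None,fx=2.8,fy=2.8,interpolation=cv2.INTER_CUBIC))
E
```

```text
(no output)
```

View pics/topc.png

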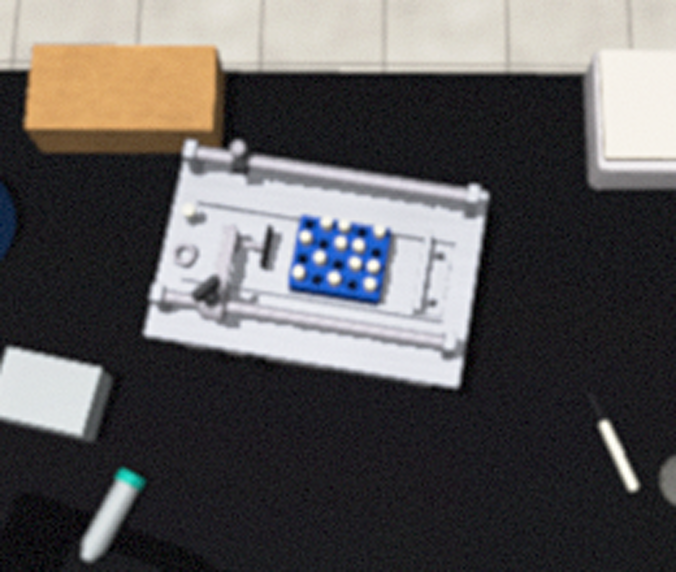

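View pics/sidec.png

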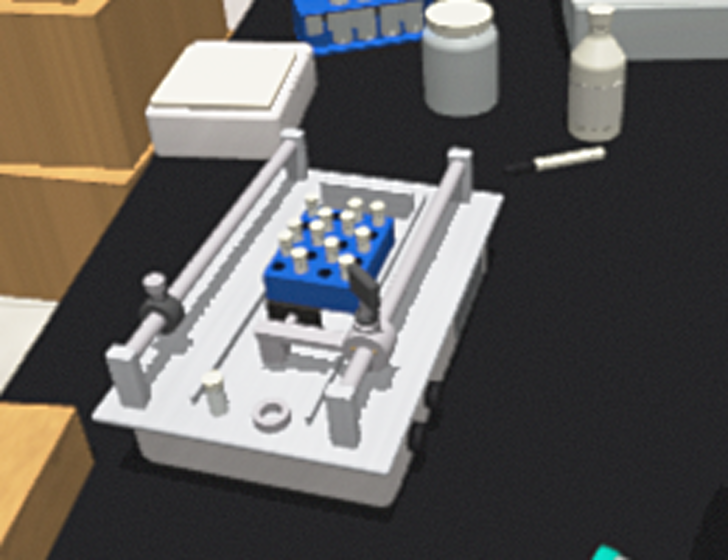

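The top view shows the clamp collar at about crop (210,295), the rack at (340,258) and the fence at (432,275). The shaker's +y points left in the image, slightly up. Next I'll localise these numerically.

```bash
cat > h.py <<'E'
import numpy as np,cv2
from scipy.spatial.transform import Rotation as Ro
def cam(r,n,s=None):
    m=r.camera_model(n)
    if n!='wrist': 
        R=m['R'].T; return m,R,-R@m['t']
    T=np.eye(4);T[:3,:3]=Ro.from_euler('xyz',s['tcp_rot']).as_matrix();T[:3,3]=s['eef_pos']
    W=T@m['hand_eye'];return m,W[:3,:3],W[:3,3]
def ray(c,px,z):
    m,R,t=c;d=R@np.array([(px[1]-m['cx'])/m['fx'],(px[0]-m['cy'])/m['fy'],1]);return t+d*(z-t[2])/d[2]
def cloud(c,d):
    m,R,t=c;v,u=np.mgrid[:400,:640]
    P=np.stack([(u-m['cx'])/m['fx']*d,(v-m['cy'])/m['fy']*d,d],-1)@R.T+t
    P[d<=0]=np.nan;return P
E
python3 - <<'E'
from rig import r
from h import *
c=cam(r,'top');P=cloud(c,np.load('top0d.npy'))
for q,px,z in [('wing',(172.6,259),193.5),('collar',(175.5,260.8),135),('plate',(159.1,301),90),('rack',(164,310.5),90),('shaker',(169.3,303.2),0)]:
    print('top',q,ray(c,px,z).round(1))
cs=cam(r,'side')
for q,px,z in [('wing',(220.9,279),193.5),('collar',(241.6,282.4),135),('plate',(224.6,267.7),90),('rack',(216.1,270.6),90),('shaker',(251.5,266.7),0)]:
    print('side',q,ray(cs,px,z).round(1))
# plate outline
reg=np.zeros((400,640),bool);reg[100:215,225:375]=1
m=reg&(P[...,2]>84)&(P[...,2]<96)
p=P[m][:,:2].astype(np.float32);print(cv2.minAreaRect(p),len(p),np.median(P[m][:,2]))
Ps=cloud(cs,np.load('side0d.npy'))
for n,Q in [('top',P),('side',Ps)]:
    w=(Q[...,2]>183)&(Q[...,2]<215)&(abs(Q[...,0]-ray(c,(172.6,259),193.5)[0])<50)&(abs(Q[...,1]-ray(c,(172.6,259),193.5)[1])<50)
    p=Q[w];print(n,'wing pts',len(p),p.mean(0).round(1))
    if len(p)>5: print(cv2.minAreaRect(p[:,:2].astype(np.float32)))
E
```

```text
top wing [569.  185.9 193.5]
top collar [577.6 190.3 135. ]
top plate [645.6  73.3  90. ]
top rack [629.6  43.1  90. ]
top shaker [640.   70.7   0. ]
side wing [577.3 182.7 193.5]
side collar [574.2 183.9 135. ]
side plate [634.7  74.   90. ]
side rack [634.1  38.9  90. ]
side shaker [645.5  79.6   0. ]
((642.8690185546875, 68.02748107910156), (380.0544738769531, 250.98220825195312), 80.7006607055664) 5736 90.72387817789604
top wing pts 70 [573.9 183.7 201.1]
((574.9443359375, 184.8243865966797), (10.049890518188477, 34.596458435058594), 42.327720642089844)
side wing pts 128 [574.3 192.1 198.4]
((575.3493041992188, 188.59646606445312), (10.088899612426758, 35.36216354370117), 40.99883270263672)
```

```bash
python3 - <<'E'
from rig import r
from h import *
for n in ['top','side']:
    P=cloud(cam(r,n),np.load(n+'0d.npy')).reshape(-1,3);P=P[~np.isnan(P[:,0])]
    a=np.array([244,575]);b=np.array([575,186]);L=np.linalg.norm(b-a);u=(b-a)/L
    q=P[:,:2]-a;s=q@u;t=abs(q@np.array([-u[1],u[0]]))
    for lo in range(-100,700,100):
        k=(s>lo)&(s<lo+100)&(t<120);print(n,lo,P[k][:,2].max().round() if k.any() else None)
E
```

```text
top -100 573.0
top 0 687.0
top 100 689.0
top 200 62.0
top 300 63.0
top 400 209.0
top 500 211.0
top 600 174.0
side -100 597.0
side 0 654.0
side 100 650.0
side 200 58.0
side 300 58.0
side 400 207.0
side 500 208.0
side 600 173.0
```

move_arm:
  increments:
    - {"tz": -3}
    - {"tx": -3.8,"ty": -1.9}
    - {"tx": -3.8,"ty": -1.9}
    - {"tx": -3.8,"ty": -1.9}
    - {"tx": -3.8,"ty": -1.9}
    - {"tx": -3.8,"ty": -1.9}
    - {"tx": -3.8,"ty": -1.9}

```text
invalid input
```

move_arm:
  increments:
    - {"tx": 0,"ty": 0,"tz": -3,"rx": 0,"ry": 0,"rz": 0,"gripper": 1}
    - {"tx": -3.8,"ty": -1.9,"tz": 0,"rx": 0,"ry": 0,"rz": 0,"gripper": 1}
    - {"tx": -3.8,"ty": -1.9,"tz": 0,"rx": 0,"ry": 0,"rz": 0,"gripper": 1}
    - {"tx": -3.8,"ty": -1.9,"tz": 0,"rx": 0,"ry": 0,"rz": 0,"gripper": 1}
    - {"tx": -3.8,"ty": -1.9,"tz": 0,"rx": 0,"ry": 0,"rz": 0,"gripper": 1}
    - {"tx": -3.8,"ty": -1.9,"tz": 0,"rx": 0,"ry": 0,"rz": 0,"gripper": 1}
    - {"tx": -3.8,"ty": -1.9,"tz": 0,"rx": 0,"ry": 0,"rz": 0,"gripper": 1}

```text
clock: 1.3
eef_pos: [410.2, 380.2, 261.5]
tcp_rot: [3.141, 0.0, 2.741]
contact_force: [0.1, 0.5, -0.5]
opening: 0.996
```

move_arm:
  increments:
    - {"tx": -3.8,"ty": -1.9,"tz": 0,"rx": 0,"ry": 0,"rz": 0,"gripper": 1}
    - {"tx": -3.8,"ty": -1.9,"tz": 0,"rx": 0,"ry": 0,"rz": 0,"gripper": 1}
    - {"tx": -3.8,"ty": -1.9,"tz": 0,"rx": 0,"ry": 0,"rz": 0,"gripper": 1}
    - {"tx": -3.8,"ty": -1.9,"tz": 0,"rx": 0,"ry": 0,"rz": 0,"gripper": 1}
    - {"tx": -3.8,"ty": -1.9,"tz": 0,"rx": 0,"ry": 0,"rz": 0,"gripper": 1}
    - {"tx": -3.8,"ty": -1.9,"tz": 0,"rx": 0,"ry": 0,"rz": 0,"gripper": 1}
    - {"tx": 0,"ty": 0,"tz": 0,"rx": 0,"ry": 0,"rz": 8.3,"gripper": 1}
    - {"tx": 0,"ty": 0,"tz": 0,"rx": 0,"ry": 0,"rz": 8.3,"gripper": 1}
    - {"tx": 0,"ty": 0,"tz": 0,"rx": 0,"ry": 0,"rz": 8.3,"gripper": 1}
    - {"tx": 0,"ty": 0,"tz": 0,"rx": 0,"ry": 0,"rz": 0,"gripper": 1}

```text
clock: 2.3
eef_pos: [574.8, 187.5, 261.3]
tcp_rot: [-3.142, -0.0, 2.304]
contact_force: [1.1, -0.1, 0.2]
opening: 1.001
```

```bash
cat > look.py <<'E'
from rig import r
from h import *
import sys
s=r.sense();p,d=r.grab_frame('wrist');c=cam(r,'wrist',s)
cv2.imwrite(f'pics/{sys.argv[1]}.png',p[:,:,::-1]);P=cloud(c,d);np.save('P.npy',P)
print('tcp',np.round(s['eef_pos'],1),np.round(np.degrees(s['tcp_rot']),1))
X=np.array([float(sys.argv[2]),float(sys.argv[3])])
for lo,hi in [(184,190),(190,197),(197,203),(203,212)]:
    w=(P[...,2]>lo)&(P[...,2]<hi)&(np.hypot(*(P[...,:2]-X).transpose(2,0,1))<28)
    if w.sum()>5: print(lo,w.sum(),P[w].mean(0).round(1),np.round(P[w][:,2].max(),1),cv2.minAreaRect(P[w][:,:2].astype(np.float32)))
for q,z in [('wing_center',193.5),('collar_center',135),('plate_top',90),('rack',90)]:
    print(q,[(ray(c,x['location'],z).round(1),round(x['confidence'],2)) for x in r.place_of(q,'wrist')[:2]])
E
python3 look.py w1 575 186
```

```text
tcp [574.8 187.5 261.3] [-180.   -0.  132.]
184 30 [563.4 200.4 187.3] 189.9 ((563.9600830078125, 199.96014404296875), (9.640602111816406, 2.68908953666687), 37.72173309326172)
190 42 [563.4 200.1 193. ] 196.7 ((563.9629516601562, 199.98104858398438), (9.492341041564941, 2.790226936340332), 37.97239685058594)
197 124 [569.9 192.2 201.4] 203.0 ((574.6255493164062, 187.59808349609375), (9.935724258422852, 35.75707244873047), 41.78375244140625)
203 802 [574.3 188.  204.8] 207.3 ((574.66748046875, 187.54388427734375), (9.845049858093262, 35.120819091796875), 41.701515197753906)
wing_center [(array([576.9, 187.2, 193.5]), 0.78), (array([603.9, 106.9, 193.5]), 0.72)]
collar_center [(array([574.5, 186.7, 135. ]), 0.63)]
plate_top []
rack [(array([640.6,  45.1,  90. ]), 0.63)]
```

View pics/w1.png

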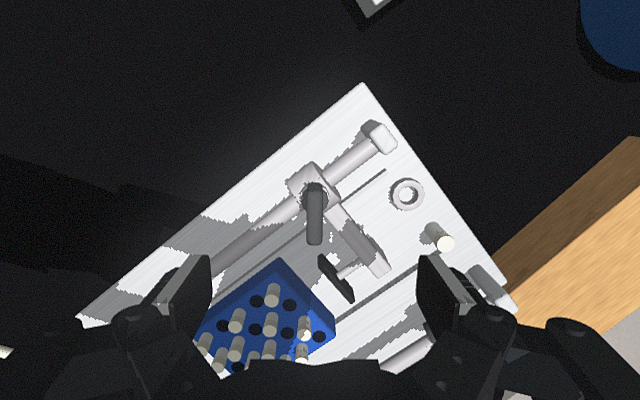

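The wing shows at about (315,215), aligned with the tool's x axis, and its centre lies under the TCP to within 1 mm. I'll descend with the fingers half-open and then grip.

move_arm:
  increments:
    - {"tx": 0,"ty": 0,"tz": 0,"rx": 0,"ry": 0,"rz": 0,"gripper": 0}
    - {"tx": 0,"ty": 0,"tz": 0,"rx": 0,"ry": 0,"rz": 0,"gripper": 0}
    - {"tx": 0,"ty": 0,"tz": 2.5,"rx": 0,"ry": 0,"rz": 0,"gripper": 0}
    - {"tx": 0,"ty": 0,"tz": 2.5,"rx": 0,"ry": 0,"rz": 0,"gripper": 0}
    - {"tx": 0,"ty": 0,"tz": 2.0,"rx": 0,"ry": 0,"rz": 0,"gripper": 0}
    - {"tx": 0,"ty": 0,"tz": 1.5,"rx": 0,"ry": 0,"rz": 0,"gripper": 0}
    - {"tx": 0,"ty": 0,"tz": 0,"rx": 0,"ry": 0,"rz": 0,"gripper": 0}

```text
clock: 3.25
eef_pos: [573.6, 187.3, 174.3]
tcp_rot: [-3.138, -0.001, 2.307]
contact_force: [0.4, -0.3, 0.2]
opening: 0.505
```

move_arm:
  increments:
    - {"tx": 0,"ty": 0,"tz": 0,"rx": 0,"ry": 0,"rz": 0,"gripper": -1}
    - {"tx": 0,"ty": 0,"tz": 0,"rx": 0,"ry": 0,"rz": 0,"gripper": -1}
    - {"tx": 0,"ty": 0,"tz": 0,"rx": 0,"ry": 0,"rz": 0,"gripper": -1}
    - {"tx": 0,"ty": 0,"tz": 0,"rx": 0,"ry": 0,"rz": 0,"gripper": -1}
    - {"tx": 0,"ty": 0,"tz": 0,"rx": 0,"ry": 0,"rz": 0,"gripper": -1}
    - {"tx": 0,"ty": 0,"tz": 0,"rx": 0,"ry": 0,"rz": 0,"gripper": -1}
  squeeze: 60

```text
clock: 3.85
eef_pos: [575.3, 187.7, 177.6]
tcp_rot: [3.14, 0.001, 2.306]
contact_force: [-1.1, -1.8, 6.1]
opening: 0.108
```

```bash
cat > st.py <<'E'
from rig import r
import numpy as np
s=r.sense()
for k in ['clock','eef_pos','contact_force','wrist_torque','opening','qpos']: print(k,np.round(s[k],3))
f=np.array(s['contact_force'])[:2];e=np.array(s['eef_pos'])[:2];ya=np.array([.1616,.987]);xa=np.array([.987,-.1616])
d=e-np.array([642.9,68]);print('shaker xy',(d@xa).round(2),(d@ya).round(2),'f along',(f@xa).round(2),(f@ya).round(2),'yaw',np.degrees(s['tcp_rot'][2]).round(2))
E
python3 st.py
```

```text
clock 3.85
eef_pos [575.278 187.679 177.626]
contact_force [-1.064 -1.821  6.132]
wrist_torque [-0.257  0.382 -0.13 ]
opening 0.108
qpos [ 0.313  0.377  1.728 -0.     1.035 -0.422]
shaker xy -86.08 107.2 f along -0.76 -1.97 yaw 132.13
```

move_arm:
  increments:
    - {"tx": 0,"ty": 0,"tz": 0,"rx": 0,"ry": 0,"rz": -3,"gripper": -1}
    - {"tx": 0,"ty": 0,"tz": 0,"rx": 0,"ry": 0,"rz": -5,"gripper": -1}
    - {"tx": 0,"ty": 0,"tz": 0,"rx": 0,"ry": 0,"rz": -6,"gripper": -1}
    - {"tx": 0,"ty": 0,"tz": 0,"rx": 0,"ry": 0,"rz": -6,"gripper": -1}
    - {"tx": 0,"ty": 0,"tz": 0,"rx": 0,"ry": 0,"rz": -6,"gripper": -1}
    - {"tx": 0,"ty": 0,"tz": 0,"rx": 0,"ry": 0,"rz": -6,"gripper": -1}
    - {"tx": 0,"ty": 0,"tz": 0,"rx": 0,"ry": 0,"rz": -6,"gripper": -1}
    - {"tx": 0,"ty": 0,"tz": 0,"rx": 0,"ry": 0,"rz": -6,"gripper": -1}
    - {"tx": 0,"ty": 0,"tz": 0,"rx": 0,"ry": 0,"rz": -6,"gripper": -1}
    - {"tx": 0,"ty": 0,"tz": 0,"rx": 0,"ry": 0,"rz": -6,"gripper": -1}
    - {"tx": 0,"ty": 0,"tz": 0,"rx": 0,"ry": 0,"rz": -2,"gripper": -1}
    - {"tx": 0,"ty": 0,"tz": 0,"rx": 0,"ry": 0,"rz": 0,"gripper": -1}

```text
clock: 5.05
eef_pos: [575.2, 187.9, 177.6]
tcp_rot: [3.141, 0.001, -2.963]
contact_force: [-1.8, -0.2, 6.3]
opening: 0.108
```

```bash
python3 st.py; python3 look.py w2 575 187
```

```text
clock 5.05
eef_pos [575.169 187.858 177.615]
contact_force [-1.833 -0.201  6.349]
wrist_torque [-0.124  0.501  0.164]
opening 0.108
qpos [ 0.313  0.377  1.728  0.     1.035 -1.436]
shaker xy -86.22 107.35 f along -1.78 -0.49 yaw -169.79
tcp [575.2 187.9 177.6] [ 1.800e+02  1.000e-01 -1.698e+02]
184 463 [563.5 185.9 187.1] 190.0 ((562.6424560546875, 185.8216094970703), (11.323779106140137, 35.85248947143555), 9.933420181274414)
190 670 [563.8 185.9 193.6] 197.0 ((562.75634765625, 185.73805236816406), (11.793205261230469, 36.33187484741211), 10.492105484008789)
197 694 [563.9 186.1 200.3] 203.0 ((572.0388793945312, 190.5751953125), (32.29306411743164, 30.48493003845215), 44.778568267822266)
203 2700 [571.5 187.4 205.5] 212.0 ((573.428466796875, 184.85702514648438), (31.53943634033203, 32.41656494140625), 66.90248107910156)
wing_center [(array([574.6, 189. , 193.5]), 0.58)]
collar_center [(array([576.3, 187.3, 135. ]), 0.62)]
plate_top [(array([635.5, 198.7,  90. ]), 0.26)]
rack [(array([638.4,  48.6,  90. ]), 0.91)]
```

View pics/w2.png

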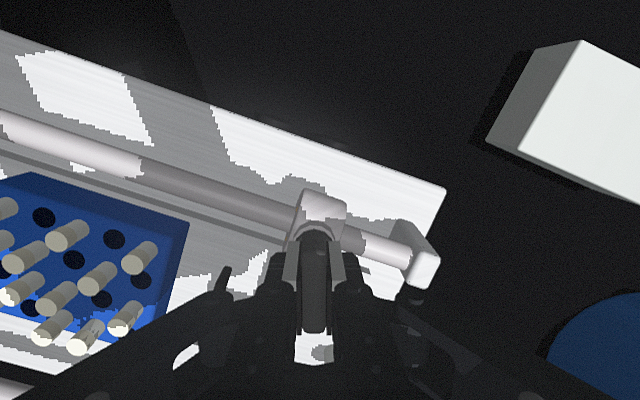

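The wing turned with the gripper; it sits between the fingers at (313,285). That puts the screw at about 1.0 rad, loose. I'll slide 18 mm first to measure the drag.

move_arm:
  increments:
    - {"tx": 0.1,"ty": -0.283,"tz": 0,"rx": 0,"ry": 0,"rz": 0,"gripper": -1}
    - {"tx": 0.1,"ty": -0.283,"tz": 0,"rx": 0,"ry": 0,"rz": 0,"gripper": -1}
    - {"tx": 0.1,"ty": -0.283,"tz": 0,"rx": 0,"ry": 0,"rz": 0,"gripper": -1}
    - {"tx": 0.1,"ty": -0.283,"tz": 0,"rx": 0,"ry": 0,"rz": 0,"gripper": -1}
    - {"tx": 0.1,"ty": -0.283,"tz": 0,"rx": 0,"ry": 0,"rz": 0,"gripper": -1}

```text
clock: 5.8
eef_pos: [572.8, 173.4, 177.6]
tcp_rot: [3.141, 0.002, -2.964]
contact_force: [-2.3, 1.5, 5.3]
opening: 0.103
```

```bash
python3 st.py
```

```text
clock 5.8
eef_pos [572.786 173.426 177.61 ]
contact_force [-2.343  1.488  5.295]
wrist_torque [0.31  0.387 0.114]
opening 0.103
qpos [ 2.910e-01  3.670e-01  1.743e+00  1.000e-03  1.030e+00 -1.457e+00]
shaker xy -86.24 92.72 f along -2.55 1.09 yaw -169.85
```

move_arm:
  increments:
    - {"tx": 0.1,"ty": -0.283,"tz": 0,"rx": 0,"ry": 0,"rz": 0,"gripper": -1}

```text
clock: 5.9
eef_pos: [572.3, 170.5, 177.6]
tcp_rot: [3.141, 0.002, -2.965]
contact_force: [-1.8, 1.5, 5.7]
opening: 0.105
```

```bash
python3 st.py
python3 - <<'E'
from rig import r
from h import *
p,d=r.grab_frame('top');cv2.imwrite('pics/top1.png',p[:,:,::-1])
for cn,P in [('top',cloud(cam(r,'top'),d)),('side',cloud(cam(r,'side'),np.load('side0d.npy')))]:
    q=P-np.array([642.9,68,0]);ya=np.array([.1616,.987,0]);xa=np.array([.987,-.1616,0])
    X=q@xa;Y=q@ya;Z=P[...,2]
    for x0 in (-30,0,30):
        k=(abs(X-x0)<10)&(Z>110)&(Z<130)&(Y<60)&(Y>-170)
        y=Y[k];
        print(cn,x0,'rack',(y[y>-95].min().round(1),y[y>-95].max().round(1)) if (y>-95).any() else None,'fence',(y[y<-95].min().round(1),y[y<-95].max().round(1),(y<-95).sum()) if (y<-95).any() else None)
E
```

```text
clock 5.9
eef_pos [572.297 170.463 177.589]
contact_force [-1.829  1.491  5.748]
wrist_torque [0.317 0.448 0.123]
opening 0.105
qpos [ 2.860e-01  3.650e-01  1.746e+00  1.000e-03  1.029e+00 -1.462e+00]
shaker xy -86.24 89.72 f along -2.05 1.18 yaw -169.86
top -30 rack (np.float64(-81.1), np.float64(46.4)) fence (np.float64(-129.6), np.float64(-122.2), np.int64(16))
top 0 rack (np.float64(-81.4), np.float64(57.2)) fence (np.float64(-129.6), np.float64(-122.1), np.int64(17))
top 30 rack (np.float64(-81.4), np.float64(48.4)) fence (np.float64(-129.6), np.float64(-122.1), np.int64(15))
side -30 rack (np.float64(-75.1), np.float64(33.2)) fence (np.float64(-128.0), np.float64(-117.2), np.int64(40))
side 0 rack (np.float64(-77.4), np.float64(32.5)) fence (np.float64(-127.8), np.float64(-117.8), np.int64(39))
side 30 rack (np.float64(-77.8), np.float64(32.8)) fence (np.float64(-126.7), np.float64(-116.5), np.int64(37))
```

move_arm:
  increments:
    - {"tx": 0.1,"ty": -0.283,"tz": 0,"rx": 0,"ry": 0,"rz": 0,"gripper": -1}
    - {"tx": 0.1,"ty": -0.283,"tz": 0,"rx": 0,"ry": 0,"rz": 0,"gripper": -1}
    - {"tx": 0.067,"ty": -0.189,"tz": 0,"rx": 0,"ry": 0,"rz": 0,"gripper": -1}

```text
clock: 6.25
eef_pos: [571.0, 162.4, 177.6]
tcp_rot: [3.141, 0.002, -2.965]
contact_force: [-2.2, 1.9, 5.5]
opening: 0.102
```

```bash
python3 st.py
```

```text
clock 6.25
eef_pos [570.985 162.446 177.614]
contact_force [-2.25   1.936  5.51 ]
wrist_torque [0.297 0.387 0.135]
opening 0.102
qpos [ 2.740e-01  3.600e-01  1.754e+00  1.000e-03  1.026e+00 -1.474e+00]
shaker xy -86.24 81.6 f along -2.53 1.55 yaw -169.85
```

move_arm:
  increments:
    - {"tx": 0.067,"ty": -0.189,"tz": 0,"rx": 0,"ry": 0,"rz": 0,"gripper": -1}
    - {"tx": 0.067,"ty": -0.189,"tz": 0,"rx": 0,"ry": 0,"rz": 0,"gripper": -1}
    - {"tx": 0.067,"ty": -0.189,"tz": 0,"rx": 0,"ry": 0,"rz": 0,"gripper": -1}
    - {"tx": 0.067,"ty": -0.189,"tz": 0,"rx": 0,"ry": 0,"rz": 0,"gripper": -1}
    - {"tx": 0.067,"ty": -0.189,"tz": 0,"rx": 0,"ry": 0,"rz": 0,"gripper": -1}
    - {"tx": 0.067,"ty": -0.189,"tz": 0,"rx": 0,"ry": 0,"rz": 0,"gripper": -1}
    - {"tx": 0.067,"ty": -0.189,"tz": 0,"rx": 0,"ry": 0,"rz": 0,"gripper": -1}

```text
clock: 6.95
eef_pos: [568.8, 149.0, 177.6]
tcp_rot: [3.14, 0.002, -2.965]
contact_force: [-1.4, 2.8, 6.4]
opening: 0.108
```

```bash
python3 st.py
```

```text
clock 6.95
eef_pos [568.78  148.959 177.602]
contact_force [-1.374  2.778  6.367]
wrist_torque [0.517 0.388 0.16 ]
opening 0.108
qpos [ 2.530e-01  3.510e-01  1.767e+00  1.000e-03  1.022e+00 -1.496e+00]
shaker xy -86.24 67.93 f along -1.81 2.52 yaw -169.86
```

move_arm:
  increments:
    - {"tx": 0.1,"ty": -0.283,"tz": 0,"rx": 0,"ry": 0,"rz": 0,"gripper": -1}
    - {"tx": 0.1,"ty": -0.283,"tz": 0,"rx": 0,"ry": 0,"rz": 0,"gripper": -1}
    - {"tx": 0.1,"ty": -0.283,"tz": 0,"rx": 0,"ry": 0,"rz": 0,"gripper": -1}
    - {"tx": 0.1,"ty": -0.283,"tz": 0,"rx": 0,"ry": 0,"rz": 0,"gripper": -1}
    - {"tx": 0.1,"ty": -0.283,"tz": 0,"rx": 0,"ry": 0,"rz": 0,"gripper": -1}
    - {"tx": 0.1,"ty": -0.283,"tz": 0,"rx": 0,"ry": 0,"rz": 0,"gripper": -1}
    - {"tx": 0.067,"ty": -0.189,"tz": 0,"rx": 0,"ry": 0,"rz": 0,"gripper": -1}
    - {"tx": 0.033,"ty": -0.094,"tz": 0,"rx": 0,"ry": 0,"rz": 0,"gripper": -1}

```text
clock: 7.75
eef_pos: [565.4, 128.0, 177.6]
tcp_rot: [3.14, 0.002, -2.965]
contact_force: [-1.6, 3.2, 5.8]
opening: 0.107
```

```bash
python3 st.py
```

```text
clock 7.75
eef_pos [565.362 128.049 177.623]
contact_force [-1.583  3.163  5.805]
wrist_torque [0.511 0.419 0.11 ]
opening 0.107
qpos [ 2.200e-01  3.390e-01  1.784e+00  1.000e-03  1.016e+00 -1.529e+00]
shaker xy -86.23 46.74 f along -2.07 2.87 yaw -169.87
```

move_arm:
  increments:
    - {"tx": 0.033,"ty": -0.094,"tz": 0,"rx": 0,"ry": 0,"rz": 0,"gripper": -1}
    - {"tx": 0.033,"ty": -0.094,"tz": 0,"rx": 0,"ry": 0,"rz": 0,"gripper": -1}
    - {"tx": 0.033,"ty": -0.094,"tz": 0,"rx": 0,"ry": 0,"rz": 0,"gripper": -1}

```text
clock: 8.05
eef_pos: [564.9, 125.3, 177.6]
tcp_rot: [3.14, 0.002, -2.965]
contact_force: [-2.6, 3.0, 7.2]
opening: 0.103
```

```bash
python3 st.py
```

```text
clock 8.05
eef_pos [564.883 125.266 177.608]
contact_force [-2.582  3.044  7.187]
wrist_torque [0.548 0.413 0.13 ]
opening 0.103
qpos [ 2.150e-01  3.380e-01  1.787e+00  1.000e-03  1.015e+00 -1.534e+00]
shaker xy -86.26 43.91 f along -3.04 2.59 yaw -169.86
```

move_arm:
  increments:
    - {"tx": 0.033,"ty": -0.094,"tz": 0,"rx": 0,"ry": 0,"rz": 0,"gripper": -1}
    - {"tx": 0.033,"ty": -0.094,"tz": 0,"rx": 0,"ry": 0,"rz": 0,"gripper": -1}
    - {"tx": 0.033,"ty": -0.094,"tz": 0,"rx": 0,"ry": 0,"rz": 0,"gripper": -1}
    - {"tx": 0.033,"ty": -0.094,"tz": 0,"rx": 0,"ry": 0,"rz": 0,"gripper": -1}

```text
clock: 8.45
eef_pos: [564.3, 121.3, 177.6]
tcp_rot: [3.14, 0.002, -2.965]
contact_force: [-2.9, 3.9, 6.5]
opening: 0.104
```

```bash
python3 st.py
```

```text
clock 8.45
eef_pos [564.264 121.315 177.601]
contact_force [-2.914  3.904  6.493]
wrist_torque [0.481 0.504 0.141]
opening 0.104
qpos [ 2.080e-01  3.360e-01  1.790e+00  1.000e-03  1.014e+00 -1.540e+00]
shaker xy -86.23 39.91 f along -3.51 3.38 yaw -169.86
```

move_arm:
  increments:
    - {"tx": 0.033,"ty": -0.094,"tz": 0,"rx": 0,"ry": 0,"rz": 0,"gripper": -1}

```text
clock: 8.55
eef_pos: [564.1, 120.3, 177.6]
tcp_rot: [3.14, 0.002, -2.965]
contact_force: [-1.2, 2.1, 6.4]
opening: 0.108
```

move_arm:
  increments:
    - {"tx": 0.033,"ty": -0.094,"tz": 0,"rx": 0,"ry": 0,"rz": 0,"gripper": -1}

```text
clock: 8.65
eef_pos: [563.9, 119.3, 177.6]
tcp_rot: [3.14, 0.002, -2.965]
contact_force: [-2.4, 2.8, 6.0]
opening: 0.103
```

```bash
python3 st.py
```

```text
clock 8.65
eef_pos [563.925 119.34  177.589]
contact_force [-2.408  2.827  5.955]
wrist_torque [0.521 0.4   0.16 ]
opening 0.103
qpos [ 2.050e-01  3.350e-01  1.792e+00  1.000e-03  1.014e+00 -1.543e+00]
shaker xy -86.25 37.91 f along -2.83 2.4 yaw -169.86
```

move_arm:
  increments:
    - {"tx": 0.033,"ty": -0.094,"tz": 0,"rx": 0,"ry": 0,"rz": 0,"gripper": -1}

```text
clock: 8.75
eef_pos: [563.8, 118.3, 177.6]
tcp_rot: [3.14, 0.002, -2.965]
contact_force: [-2.1, 2.9, 5.8]
opening: 0.106
```

move_arm:
  increments:
    - {"tx": 0.033,"ty": -0.094,"tz": 0,"rx": 0,"ry": 0,"rz": 0,"gripper": -1}

```text
clock: 8.85
eef_pos: [563.6, 117.4, 177.6]
tcp_rot: [3.14, 0.002, -2.965]
contact_force: [-2.4, 3.0, 5.8]
opening: 0.107
```

```bash
python3 st.py
```

```text
clock 8.85
eef_pos [563.62  117.362 177.61 ]
contact_force [-2.423  2.989  5.772]
wrist_torque [0.563 0.369 0.159]
opening 0.107
qpos [ 2.020e-01  3.340e-01  1.793e+00  1.000e-03  1.013e+00 -1.547e+00]
shaker xy -86.23 35.91 f along -2.87 2.56 yaw -169.86
```

move_arm:
  increments:
    - {"tx": 0.033,"ty": -0.094,"tz": 0,"rx": 0,"ry": 0,"rz": 0,"gripper": -1}

```text
clock: 8.95
eef_pos: [563.5, 116.4, 177.6]
tcp_rot: [3.14, 0.002, -2.965]
contact_force: [-2.3, 2.4, 6.2]
opening: 0.108
```

move_arm:
  increments:
    - {"tx": 0.033,"ty": -0.094,"tz": 0,"rx": 0,"ry": 0,"rz": 0,"gripper": -1}

```text
clock: 9.05
eef_pos: [563.3, 115.5, 177.6]
tcp_rot: [3.14, 0.002, -2.965]
contact_force: [-1.9, 4.3, 6.3]
opening: 0.101
```

```bash
python3 st.py
```

```text
clock 9.05
eef_pos [563.294 115.473 177.587]
contact_force [-1.934  4.269  6.317]
wrist_torque [0.831 0.388 0.11 ]
opening 0.101
qpos [ 0.199  0.333  1.795  0.002  1.012 -1.55 ]
shaker xy -86.24 33.99 f along -2.6 3.9 yaw -169.86
```

move_arm:
  increments:
    - {"tx": 0.017,"ty": -0.047,"tz": 0,"rx": 0,"ry": 0,"rz": 0,"gripper": -1}

```text
clock: 9.15
eef_pos: [563.2, 115.2, 177.6]
tcp_rot: [3.14, 0.002, -2.965]
contact_force: [-2.1, 5.6, 6.4]
opening: 0.108
```

```bash
python3 st.py
```

```text
clock 9.15
eef_pos [563.246 115.206 177.59 ]
contact_force [-2.149  5.595  6.371]
wrist_torque [0.917 0.449 0.191]
opening 0.108
qpos [ 0.198  0.332  1.795  0.002  1.012 -1.551]
shaker xy -86.25 33.72 f along -3.03 5.18 yaw -169.87
```

move_arm:
  increments:
    - {"tx": 0.017,"ty": -0.047,"tz": 0,"rx": 0,"ry": 0,"rz": 0,"gripper": -1}

```text
clock: 9.25
eef_pos: [563.2, 114.9, 177.6]
tcp_rot: [3.14, 0.002, -2.965]
contact_force: [-2.2, 6.3, 5.6]
opening: 0.106
```

```bash
python3 st.py
```

```text
clock 9.25
eef_pos [563.214 114.934 177.61 ]
contact_force [-2.243  6.327  5.558]
wrist_torque [1.128 0.362 0.152]
opening 0.106
qpos [ 0.197  0.332  1.795  0.002  1.012 -1.551]
shaker xy -86.23 33.45 f along -3.24 5.88 yaw -169.87
```

move_arm:
  increments:
    - {"tx": 0.017,"ty": -0.047,"tz": 0,"rx": 0,"ry": 0,"rz": 0,"gripper": -1}
    - {"tx": 0.017,"ty": -0.047,"tz": 0,"rx": 0,"ry": 0,"rz": 0,"gripper": -1}

```text
clock: 9.45
eef_pos: [563.1, 114.4, 177.6]
tcp_rot: [3.139, 0.003, -2.965]
contact_force: [-2.2, 8.6, 5.1]
opening: 0.106
```

```bash
python3 st.py
```

```text
clock 9.45
eef_pos [563.111 114.364 177.591]
contact_force [-2.162  8.627  5.105]
wrist_torque [1.502 0.344 0.188]
opening 0.106
qpos [ 0.196  0.332  1.796  0.003  1.011 -1.553]
shaker xy -86.24 32.87 f along -3.53 8.17 yaw -169.87
```

move_arm:
  increments:
    - {"tx": 0.017,"ty": -0.047,"tz": 0,"rx": 0,"ry": 0,"rz": 0,"gripper": -1}

```text
clock: 9.55
eef_pos: [563.1, 114.1, 177.6]
tcp_rot: [3.139, 0.003, -2.965]
contact_force: [-1.4, 10.1, 4.1]
opening: 0.107
```

```bash
python3 st.py
```

```text
clock 9.55
eef_pos [563.085 114.07  177.624]
contact_force [-1.443 10.072  4.075]
wrist_torque [1.685 0.358 0.153]
opening 0.107
qpos [ 0.196  0.331  1.796  0.003  1.011 -1.554]
shaker xy -86.22 32.57 f along -3.05 9.71 yaw -169.88
```

move_arm:
  increments:
    - {"tx": 0.011,"ty": -0.03,"tz": 0,"rx": 0,"ry": 0,"rz": 0,"gripper": -1}
    - {"tx": 0,"ty": 0,"tz": 0,"rx": 0,"ry": 0,"rz": 3,"gripper": -1}
    - {"tx": 0,"ty": 0,"tz": 0,"rx": 0,"ry": 0,"rz": 5,"gripper": -1}
    - {"tx": 0,"ty": 0,"tz": 0,"rx": 0,"ry": 0,"rz": 5,"gripper": -1}
    - {"tx": 0,"ty": 0,"tz": 0,"rx": 0,"ry": 0,"rz": 5,"gripper": -1}
    - {"tx": 0,"ty": 0,"tz": 0,"rx": 0,"ry": 0,"rz": 4,"gripper": -1}

```text
clock: 10.15
eef_pos: [563.1, 114.1, 177.6]
tcp_rot: [3.137, 0.002, 2.931]
contact_force: [-0.5, 10.9, 4.7]
opening: 0.102
```

```bash
python3 st.py
```

```text
clock 10.15
eef_pos [563.081 114.098 177.646]
contact_force [-0.476 10.903  4.725]
wrist_torque [1.753 0.324 0.13 ]
opening 0.102
qpos [ 0.195  0.331  1.796  0.004  1.011 -1.167]
shaker xy -86.23 32.6 f along -2.23 10.68 yaw 167.93
```

move_arm:
  increments:
    - {"tx": 0,"ty": 0,"tz": 0,"rx": 0,"ry": 0,"rz": 4,"gripper": -1}
    - {"tx": 0,"ty": 0,"tz": 0,"rx": 0,"ry": 0,"rz": 4,"gripper": -1}

```text
clock: 10.35
eef_pos: [563.1, 114.1, 177.6]
tcp_rot: [3.137, 0.001, 2.792]
contact_force: [-1.9, 10.5, 4.6]
opening: 0.106
```

```bash
python3 st.py
```

```text
clock 10.35
eef_pos [563.085 114.131 177.616]
contact_force [-1.857 10.528  4.602]
wrist_torque [1.747 0.257 0.193]
opening 0.106
qpos [ 0.195  0.331  1.796  0.004  1.011 -1.028]
shaker xy -86.23 32.63 f along -3.53 10.09 yaw 159.96
```

move_arm:
  increments:
    - {"tx": 0,"ty": 0,"tz": 0,"rx": 0,"ry": 0,"rz": 5,"gripper": -1}
    - {"tx": 0,"ty": 0,"tz": 0,"rx": 0,"ry": 0,"rz": 5,"gripper": -1}
    - {"tx": 0,"ty": 0,"tz": 0,"rx": 0,"ry": 0,"rz": 5,"gripper": -1}
    - {"tx": 0,"ty": 0,"tz": 0,"rx": 0,"ry": 0,"rz": 5,"gripper": -1}
    - {"tx": 0,"ty": 0,"tz": 0,"rx": 0,"ry": 0,"rz": 4,"gripper": -1}
    - {"tx": 0,"ty": 0,"tz": 0,"rx": 0,"ry": 0,"rz": 4,"gripper": -1}
    - {"tx": 0,"ty": 0,"tz": 0,"rx": 0,"ry": 0,"rz": 0,"gripper": -1}

```text
clock: 11.05
eef_pos: [563.3, 114.4, 177.7]
tcp_rot: [3.137, -0.001, 2.303]
contact_force: [-1.1, 11.7, 4.2]
opening: 0.108
```

```bash
python3 st.py
```

```text
clock 11.05
eef_pos [563.295 114.376 177.687]
contact_force [-1.094 11.666  4.204]
wrist_torque [ 1.904  0.188 -0.096]
opening 0.108
qpos [ 0.196  0.331  1.796  0.004  1.011 -0.539]
shaker xy -86.06 32.91 f along -2.96 11.34 yaw 131.98
```

move_arm:
  increments:
    - {"tx": 0,"ty": 0,"tz": 0,"rx": 0,"ry": 0,"rz": 3,"gripper": -1}
    - {"tx": 0,"ty": 0,"tz": 0,"rx": 0,"ry": 0,"rz": 0,"gripper": -1}

```text
clock: 11.25
eef_pos: [563.3, 114.4, 177.7]
tcp_rot: [3.137, -0.002, 2.252]
contact_force: [-1.9, 11.2, 4.7]
opening: 0.109
```

```bash
python3 st.py
```

```text
clock 11.25
eef_pos [563.33  114.371 177.668]
contact_force [-1.923 11.234  4.673]
wrist_torque [ 1.935  0.144 -0.017]
opening 0.109
qpos [ 0.195  0.331  1.796  0.004  1.01  -0.488]
shaker xy -86.03 32.91 f along -3.71 10.78 yaw 129.02
```

move_arm:
  increments:
    - {"tx": 0.07,"ty": 0.09,"tz": 0,"rx": 0,"ry": 0,"rz": 0,"gripper": -1}
    - {"tx": 0.07,"ty": 0.09,"tz": 0,"rx": 0,"ry": 0,"rz": 0,"gripper": -1}
    - {"tx": 0,"ty": 0,"tz": 0,"rx": 0,"ry": 0,"rz": 0,"gripper": -1}

```text
clock: 11.55
eef_pos: [563.4, 114.7, 177.6]
tcp_rot: [3.14, 0.0, 2.254]
contact_force: [-2.0, 2.1, 7.0]
opening: 0.108
```

```bash
python3 st.py
```

```text
clock 11.55
eef_pos [563.353 114.73  177.62 ]
contact_force [-2.001  2.14   7.047]
wrist_torque [ 0.317  0.413 -0.06 ]
opening 0.108
qpos [ 1.980e-01  3.320e-01  1.795e+00  1.000e-03  1.013e+00 -4.860e-01]
shaker xy -86.06 33.27 f along -2.32 1.79 yaw 129.14
```

move_arm:
  increments:
    - {"tx": 0,"ty": 0,"tz": 0,"rx": 0,"ry": 0,"rz": 0,"gripper": 0}
    - {"tx": 0,"ty": 0,"tz": 0,"rx": 0,"ry": 0,"rz": 0,"gripper": 0}
    - {"tx": 0,"ty": 0,"tz": 0,"rx": 0,"ry": 0,"rz": 0,"gripper": 0}
    - {"tx": 0,"ty": 0,"tz": -2,"rx": 0,"ry": 0,"rz": -3,"gripper": 0}
    - {"tx": 0,"ty": 0,"tz": -2.4,"rx": 0,"ry": 0,"rz": 0,"gripper": 0}
    - {"tx": 0,"ty": 0,"tz": -2,"rx": 0,"ry": 0,"rz": 0,"gripper": 1}
    - {"tx": 0,"ty": 0,"tz": -2,"rx": 0,"ry": 0,"rz": 0,"gripper": 1}
    - {"tx": 0,"ty": 0,"tz": 0,"rx": 0,"ry": 0,"rz": 0,"gripper": 1}
    - {"tx": 0,"ty": 0,"tz": 0,"rx": 0,"ry": 0,"rz": 0,"gripper": 1}

```text
clock: 12.45
eef_pos: [562.8, 114.0, 260.1]
tcp_rot: [3.141, 0.0, 2.306]
contact_force: [0.2, 0.2, -1.1]
opening: 1.001
```

```bash
python3 look.py w3 563.4 113.9; python3 st.py|tail -1
```

```text
tcp [562.8 114.  260.1] [180.    0.  132.1]
184 35 [551.9 127.9 187.1] 189.7 ((552.1688232421875, 127.66967010498047), (9.00635051727295, 2.1563358306884766), 40.67977523803711)
190 43 [552.  127.9 193.7] 196.9 ((552.6258544921875, 127.81101989746094), (9.495302200317383, 2.725881814956665), 32.841068267822266)
197 103 [557.3 120.5 201.5] 203.0 ((562.6461791992188, 114.8870849609375), (9.965667724609375, 35.01702880859375), 39.040992736816406)
203 819 [562.4 115.2 204.8] 206.8 ((562.7907104492188, 114.74179077148438), (9.83621883392334, 34.768924713134766), 38.91926193237305)
wing_center [(array([564.2, 114.7, 193.5]), 0.96), (array([579.4, 117.5, 193.5]), 0.64)]
collar_center [(array([563.2, 111. , 135. ]), 0.6)]
plate_top [(array([642.5,  69.1,  90. ]), 0.84), (array([613.8,  93.8,  90. ]), 0.39)]
rack [(array([633.9,   2.4,  90. ]), 0.55)]
shaker xy -86.97 32.3 f along 0.57 -0.03 yaw 132.14
```

View pics/w3.png

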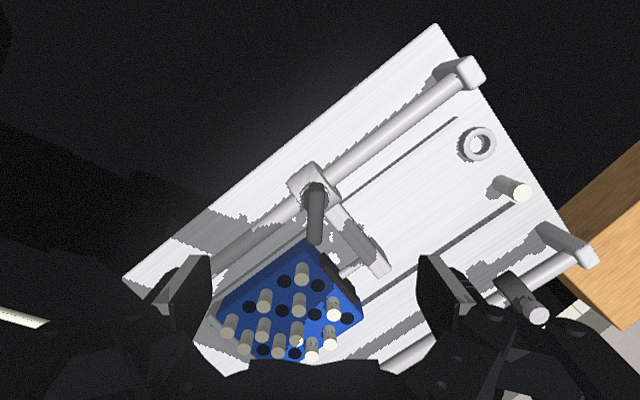

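Comparing wing positions in the two wrist views gives a collar travel of 73.8 mm, which matches the TCP reading. My zero-spring contact estimate is 72.2–72.4 mm, so the pad is only compressed about 1.5 mm (about 6 N). The collar crept back while I tightened. The wing at (315,213) tracked the turn, so the screw is tight, and the rack is against the fence. I'll re-grip, loosen, push slightly further and retighten.

move_arm:
  increments:
    - {"tx": 0.018,"ty": 0.084,"tz": 0,"rx": 0,"ry": 0,"rz": 3,"gripper": 0}
    - {"tx": 0,"ty": 0,"tz": 0,"rx": 0,"ry": 0,"rz": 0,"gripper": 0}
    - {"tx": 0,"ty": 0,"tz": 2.5,"rx": 0,"ry": 0,"rz": 0,"gripper": 0}
    - {"tx": 0,"ty": 0,"tz": 2.5,"rx": 0,"ry": 0,"rz": 0,"gripper": 0}
    - {"tx": 0,"ty": 0,"tz": 2.0,"rx": 0,"ry": 0,"rz": 0,"gripper": 0}
    - {"tx": 0,"ty": 0,"tz": 1.3,"rx": 0,"ry": 0,"rz": 0,"gripper": 0}
    - {"tx": 0,"ty": 0,"tz": 0,"rx": 0,"ry": 0,"rz": 0,"gripper": 0}
    - {"tx": 0,"ty": 0,"tz": 0,"rx": 0,"ry": 0,"rz": 0,"gripper": -1}
    - {"tx": 0,"ty": 0,"tz": 0,"rx": 0,"ry": 0,"rz": 0,"gripper": -1}
    - {"tx": 0,"ty": 0,"tz": 0,"rx": 0,"ry": 0,"rz": 0,"gripper": -1}
    - {"tx": 0,"ty": 0,"tz": 0,"rx": 0,"ry": 0,"rz": 0,"gripper": -1}
    - {"tx": 0,"ty": 0,"tz": 0,"rx": 0,"ry": 0,"rz": 0,"gripper": -1}
  squeeze: 60

```text
clock: 13.9
eef_pos: [563.7, 114.7, 178.5]
tcp_rot: [3.141, 0.001, 2.254]
contact_force: [-3.0, -1.6, 5.9]
opening: 0.103
```

```bash
python3 st.py
```

```text
clock 13.9
eef_pos [563.683 114.691 178.53 ]
contact_force [-2.988 -1.555  5.94 ]
wrist_torque [-0.254  0.461 -0.102]
opening 0.103
qpos [ 0.198  0.332  1.793 -0.     1.015 -0.485]
shaker xy -85.73 33.28 f along -2.7 -2.02 yaw 129.14
```

move_arm:
  increments:
    - {"tx": -0.05,"ty": -0.06,"tz": 0,"rx": 0,"ry": 0,"rz": 0,"gripper": -1}
    - {"tx": -0.05,"ty": -0.06,"tz": 0,"rx": 0,"ry": 0,"rz": 0,"gripper": -1}
    - {"tx": 0,"ty": 0,"tz": 0,"rx": 0,"ry": 0,"rz": 0,"gripper": -1}

```text
clock: 14.2
eef_pos: [563.6, 114.4, 178.6]
tcp_rot: [3.139, -0.001, 2.253]
contact_force: [-2.0, 6.0, 5.4]
opening: 0.103
```

```bash
python3 st.py
```

```text
clock 14.2
eef_pos [563.637 114.434 178.553]
contact_force [-1.972  6.037  5.371]
wrist_torque [ 0.888  0.303 -0.121]
opening 0.103
qpos [ 0.197  0.331  1.794  0.002  1.014 -0.487]
shaker xy -85.74 33.02 f along -2.92 5.64 yaw 129.12
```

move_arm:
  increments:
    - {"tx": 0,"ty": 0,"tz": 0,"rx": 0,"ry": 0,"rz": -4,"gripper": -1}
    - {"tx": 0,"ty": 0,"tz": 0,"rx": 0,"ry": 0,"rz": -6,"gripper": -1}
    - {"tx": 0,"ty": 0,"tz": 0,"rx": 0,"ry": 0,"rz": -6,"gripper": -1}
    - {"tx": 0,"ty": 0,"tz": 0,"rx": 0,"ry": 0,"rz": -6,"gripper": -1}
    - {"tx": 0,"ty": 0,"tz": 0,"rx": 0,"ry": 0,"rz": -6,"gripper": -1}
    - {"tx": 0,"ty": 0,"tz": 0,"rx": 0,"ry": 0,"rz": -6,"gripper": -1}
    - {"tx": 0,"ty": 0,"tz": 0,"rx": 0,"ry": 0,"rz": -6,"gripper": -1}
    - {"tx": 0,"ty": 0,"tz": 0,"rx": 0,"ry": 0,"rz": -6,"gripper": -1}
    - {"tx": 0,"ty": 0,"tz": 0,"rx": 0,"ry": 0,"rz": -6,"gripper": -1}
    - {"tx": 0,"ty": 0,"tz": 0,"rx": 0,"ry": 0,"rz": -6,"gripper": -1}
    - {"tx": 0,"ty": 0,"tz": 0,"rx": 0,"ry": 0,"rz": 0,"gripper": -1}

```text
clock: 15.3
eef_pos: [563.5, 114.6, 178.5]
tcp_rot: [3.139, 0.002, -3.014]
contact_force: [-3.3, 5.8, 6.0]
opening: 0.108
```

```bash
python3 st.py
```

```text
clock 15.3
eef_pos [563.523 114.559 178.494]
contact_force [-3.306  5.844  5.99 ]
wrist_torque [1.137 0.405 0.085]
opening 0.108
qpos [ 0.197  0.331  1.794  0.002  1.014 -1.503]
shaker xy -85.87 33.13 f along -4.21 5.23 yaw -172.67
```

move_arm:
  increments:
    - {"tx": 0.017,"ty": -0.047,"tz": 0,"rx": 0,"ry": 0,"rz": 0,"gripper": -1}
    - {"tx": 0.017,"ty": -0.047,"tz": 0,"rx": 0,"ry": 0,"rz": 0,"gripper": -1}

```text
clock: 15.5
eef_pos: [563.5, 114.1, 178.5]
tcp_rot: [3.139, 0.002, -3.017]
contact_force: [-0.8, 9.6, 4.0]
opening: 0.104
```

```bash
python3 st.py
```

```text
clock 15.5
eef_pos [563.45  114.137 178.51 ]
contact_force [-0.826  9.556  4.038]
wrist_torque [1.705 0.343 0.133]
opening 0.104
qpos [ 0.196  0.331  1.795  0.003  1.013 -1.501]
shaker xy -85.87 32.7 f along -2.36 9.3 yaw -172.87
```

move_arm:
  increments:
    - {"tx": 0.017,"ty": -0.047,"tz": 0,"rx": 0,"ry": 0,"rz": 0,"gripper": -1}
    - {"tx": 0.017,"ty": -0.047,"tz": 0,"rx": 0,"ry": 0,"rz": 0,"gripper": -1}

```text
clock: 15.7
eef_pos: [563.4, 113.6, 178.5]
tcp_rot: [3.138, 0.003, -3.017]
contact_force: [-1.4, 12.2, 3.4]
opening: 0.108
```

```bash
python3 st.py
```

```text
clock 15.7
eef_pos [563.377 113.568 178.515]
contact_force [-1.439 12.159  3.447]
wrist_torque [2.006 0.28  0.174]
opening 0.108
qpos [ 0.194  0.33   1.795  0.004  1.013 -1.503]
shaker xy -85.85 32.12 f along -3.38 11.77 yaw -172.88
```

move_arm:
  increments:
    - {"tx": 0,"ty": 0,"tz": 0,"rx": 0,"ry": 0,"rz": 4,"gripper": -1}
    - {"tx": 0,"ty": 0,"tz": 0,"rx": 0,"ry": 0,"rz": 5,"gripper": -1}
    - {"tx": 0,"ty": 0,"tz": 0,"rx": 0,"ry": 0,"rz": 5,"gripper": -1}
    - {"tx": 0,"ty": 0,"tz": 0,"rx": 0,"ry": 0,"rz": 5,"gripper": -1}
    - {"tx": 0,"ty": 0,"tz": 0,"rx": 0,"ry": 0,"rz": 5,"gripper": -1}
    - {"tx": 0,"ty": 0,"tz": 0,"rx": 0,"ry": 0,"rz": 3,"gripper": -1}

```text
clock: 16.3
eef_pos: [563.4, 113.7, 178.5]
tcp_rot: [3.137, 0.001, 2.791]
contact_force: [-1.1, 11.5, 3.6]
opening: 0.103
```

```bash
python3 st.py
```

```text
clock 16.3
eef_pos [563.385 113.67  178.495]
contact_force [-1.076 11.532  3.631]
wrist_torque [1.889 0.207 0.181]
opening 0.103
qpos [ 0.194  0.33   1.795  0.004  1.013 -1.028]
shaker xy -85.86 32.23 f along -2.93 11.21 yaw 159.94
```

move_arm:
  increments:
    - {"tx": -0.009,"ty": -0.049,"tz": 0,"rx": 0,"ry": 0,"rz": 0,"gripper": -1}
    - {"tx": 0,"ty": 0,"tz": 0,"rx": 0,"ry": 0,"rz": 5,"gripper": -1}

```text
clock: 16.5
eef_pos: [563.4, 113.4, 178.5]
tcp_rot: [3.136, 0.0, 2.707]
contact_force: [-1.0, 12.2, 3.1]
opening: 0.106
```

```bash
python3 st.py
```

```text
clock 16.5
eef_pos [563.406 113.402 178.53 ]
contact_force [-1.037 12.225  3.093]
wrist_torque [2.095 0.2   0.129]
opening 0.106
qpos [ 0.194  0.33   1.795  0.005  1.012 -0.945]
shaker xy -85.8 31.97 f along -3.0 11.9 yaw 155.08
```

move_arm:
  increments:
    - {"tx": 0,"ty": 0,"tz": 0,"rx": 0,"ry": 0,"rz": 5,"gripper": -1}
    - {"tx": 0,"ty": 0,"tz": 0,"rx": 0,"ry": 0,"rz": 5,"gripper": -1}
    - {"tx": 0,"ty": 0,"tz": 0,"rx": 0,"ry": 0,"rz": 5,"gripper": -1}
    - {"tx": 0,"ty": 0,"tz": 0,"rx": 0,"ry": 0,"rz": 5,"gripper": -1}
    - {"tx": 0,"ty": 0,"tz": 0,"rx": 0,"ry": 0,"rz": 6,"gripper": -1}
    - {"tx": 0,"ty": 0,"tz": 0,"rx": 0,"ry": 0,"rz": 0,"gripper": -1}

```text
clock: 17.1
eef_pos: [563.5, 113.5, 178.6]
tcp_rot: [3.137, -0.002, 2.25]
contact_force: [0.2, 13.3, 3.4]
opening: 0.103
```

```bash
python3 st.py
```

```text
clock 17.1
eef_pos [563.47  113.492 178.56 ]
contact_force [ 0.189 13.307  3.395]
wrist_torque [ 2.158  0.162 -0.063]
opening 0.103
qpos [ 0.194  0.33   1.795  0.005  1.012 -0.488]
shaker xy -85.75 32.07 f along -1.96 13.16 yaw 128.91
```

move_arm:
  increments:
    - {"tx": 0.07,"ty": 0.09,"tz": 0,"rx": 0,"ry": 0,"rz": 0,"gripper": -1}
    - {"tx": 0.08,"ty": 0.1,"tz": 0,"rx": 0,"ry": 0,"rz": 0,"gripper": -1}
    - {"tx": 0,"ty": 0,"tz": 0,"rx": 0,"ry": 0,"rz": 0,"gripper": -1}

```text
clock: 17.4
eef_pos: [563.5, 113.9, 178.5]
tcp_rot: [3.14, 0.0, 2.254]
contact_force: [-2.8, 2.3, 6.7]
opening: 0.105
```

```bash
python3 st.py
```

```text
clock 17.4
eef_pos [563.529 113.866 178.525]
contact_force [-2.757  2.344  6.663]
wrist_torque [ 0.439  0.428 -0.06 ]
opening 0.105
qpos [ 1.960e-01  3.310e-01  1.794e+00  1.000e-03  1.015e+00 -4.870e-01]
shaker xy -85.75 32.44 f along -3.1 1.87 yaw 129.14
```

Unloaded, the TCP is now 0.83 mm further along than last time. That puts the spring at about 9 N. I'll release, lift and check.

move_arm:
  increments:
    - {"tx": 0.02,"ty": 0.03,"tz": 0,"rx": 0,"ry": 0,"rz": 0,"gripper": 0}
    - {"tx": 0,"ty": 0,"tz": 0,"rx": 0,"ry": 0,"rz": 0,"gripper": 0}
    - {"tx": 0,"ty": 0,"tz": 0,"rx": 0,"ry": 0,"rz": 0,"gripper": 0}
    - {"tx": 0,"ty": 0,"tz": -2,"rx": 0,"ry": 0,"rz": -3,"gripper": 0}
    - {"tx": 0,"ty": 0,"tz": -2.4,"rx": 0,"ry": 0,"rz": 0,"gripper": 0}
    - {"tx": 0,"ty": 0,"tz": -2,"rx": 0,"ry": 0,"rz": 0,"gripper": 1}
    - {"tx": 0,"ty": 0,"tz": -2,"rx": 0,"ry": 0,"rz": 0,"gripper": 1}
    - {"tx": 0,"ty": 0,"tz": 0,"rx": 0,"ry": 0,"rz": 0,"gripper": 1}
    - {"tx": 0,"ty": 0,"tz": 0,"rx": 0,"ry": 0,"rz": 0,"gripper": 1}

```text
clock: 18.3
eef_pos: [563.1, 113.4, 261.1]
tcp_rot: [3.141, 0.0, 2.306]
contact_force: [0.1, -0.5, -0.6]
opening: 0.995
```

```bash
python3 look.py w4 562.7 113.3; python3 - <<'E'
from rig import r
import cv2
p,d=r.grab_frame('side');cv2.imwrite('pics/s4.png',cv2.resize(p[120:320,150:410,::-1],None,fx=2.8,fy=2.8,interpolation=cv2.INTER_CUBIC))
E
```

```text
tcp [563.1 113.4 261.1] [180.    0.  132.1]
184 39 [551.8 127.3 187. ] 189.9 ((552.2981567382812, 126.80303192138672), (9.695635795593262, 2.8839833736419678), 40.365501403808594)
190 40 [551.7 127.1 193.5] 196.8 ((552.1007080078125, 126.91513061523438), (9.488431930541992, 2.971035957336426), 42.3563346862793)
197 101 [557.9 119.9 201.4] 203.0 ((562.50927734375, 114.42891693115234), (9.996320724487305, 34.98784255981445), 39.05842971801758)
203 810 [562.3 114.6 204.9] 206.9 ((562.685791015625, 114.180908203125), (9.653294563293457, 34.686405181884766), 39.01081848144531)
wing_center []
collar_center [(array([560.7, 114.4, 135. ]), 0.9)]
plate_top [(array([642.4,  73.2,  90. ]), 0.67)]
rack [(array([634.1,   4.9,  90. ]), 0.64)]
```

View pics/w4.png

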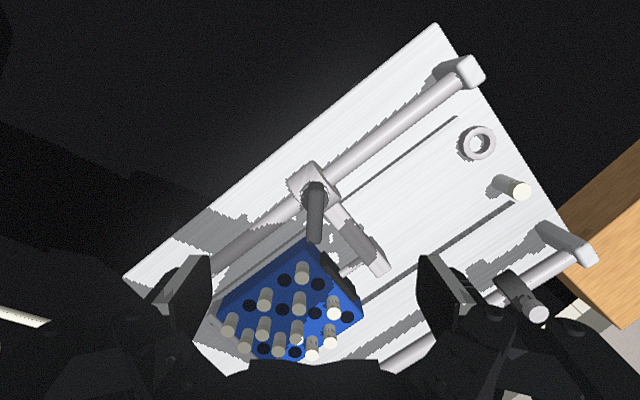

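View pics/s4.png

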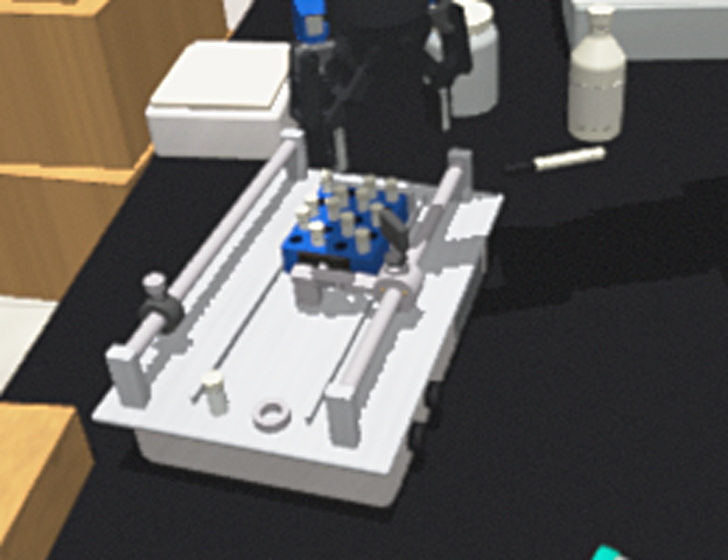

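The side view shows the rack upright against the fence at about (345,230), with the pad bearing on it. The bystanders are in place, the gripper is clear, and the wing is back at the tight angle. I'm handing in.

```bash
python3 - <<'E'
from rig import r
print(r.sense()['clock'],r.sign_off())
E
```

```text
the job is handed in; nothing more can be done
18.6 None
```

I handed the job in at 18.6 s with the rack fully home against the fence and the clamp locked again. I estimate the pad is pressed in 2.0–2.3 mm, about 8–9 N. That is an estimate, since the spring force could not be read directly once the clamp was locked.

- **What I did:** I gripped the wing, loosened it by about 58°, and slid the collar while feeling for the fence. Drag was about 1.3 N, and the force rose at about 4 N/mm once the rack met the fence. I then tightened the screw.
- **Correction:** After the first tightening the collar had crept back, leaving only about 6 N on the pad. I loosened it again, pushed slightly further, retightened and released.
- **Last checks:**
  - **Screw:** The wing sits about 3° tighter than at the start. When I eased the arm's push from about 13 N to 2 N, the hand moved back only 0.37 mm, about the give of the grip, so the clamp held.
  - **Scene:** The rack is upright, and in the last pictures the nearby things look unmoved. The gripper was open and about 55 mm above the wing.
- **Disagreement:** The two measures of the extra travel in the second pass differ, 0.83 mm from the arm's position and about 0.6 mm from the depth picture. That difference is where the 8–9 N range comes from.

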